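Check a bamboo tray rim for square by its two diagonals with a sliding rule

TASK

The re-glued bamboo tray rim may have set out of square: close the sliding rule gently on the diagonal it already lies across, peg home in the inside corner and jaw touching the outside of the opposite corner, and then take the other diagonal the same way, with the peg in the other near corner. Leave the rule lying set, peg home and jaw touching, across whichever diagonal is the longer (either one if they agree within 3 mm), and let go of it. The glue is fresh, so press the jaw on the corner with no more than about 12 N, never lean harder than 25 N on the rim anywhere, and leave the ramekin, the processor bowl and the pusher where they are.

Things in the scene. Friction and masses are not known exactly. Their poses are not given: they have to be found in the camera images.
- tray: Bottomless rim of a small bamboo tray, stuck down on a thin grey mat. Slats 12 mm thick, 45 mm high; inside 200 mm along its x (away from the robot) by 140 mm along its y (left) when square. Origin: centre when square, on the counter. The near slat is true to these axes; both long slats may lean either way by up to 0.07 rad about the near inside corners, shifting the far slat to +y or -y by up to 14 mm; how much is not known.
- near_left (a point): Inside corner of the rim at its near left, at the rim's top edge (45 mm over the counter); axes as the tray's.
- near_right (a point): Inside corner of the rim at its near right, top edge; axes as the tray's. From a near inside corner to the outside of the far corner across it measures 261 mm if the rim is square, up to 8.5 mm more or less if not: one diagonal is then longer by as much as the other is shorter.
- rule: Sliding rule lying flat on the rim, peg in the near right corner, slide beyond the far left one: graduated aluminium beam 394 x 20 x 6 mm, 0.23 to 0.31 kg with its slide. Origin: beam's underside, on the peg's axis; x along the beam from peg to slide, z up. Beam from x = -44 to 350 mm. It starts with the peg 3 to 8 mm short of home and the jaw 10 mm or more clear of the far corner.
- peg (a point): Axis of the round-ended steel peg (8 mm diameter, 16 mm long) under the hooked end, 8 mm below the beam's underside. It goes inside a near corner; home, it touches both slats, its axis 4 mm from each. A steel lip (30 mm wide, 16 mm long, inner face at rule x = -40 mm) hangs outside that corner: from home the rule can shift about 18 mm along the diagonal before the lip catches the rim.
- slide (a joint): Slide on the beam, 0 to 0.072 m, growing away from the peg; peg axis to jaw face = 0.235 m + this (0.255 m in all on a square rim). It takes about 3 N to move along the beam and stays where left, so the whole rule, unless pressed down, follows the slide until the rim stops it: pushed towards the peg it seats the peg first, then closes the jaw; pulled away it catches the lip, then opens.
- jaw (a point): Middle of the jaw's flat face (36 mm wide, from 0 to 16 mm below the beam's underside), which meets the outside of the rim's far corner (on the square rim at tray x = 112, y = +82 or -82 mm). x points along the beam away from the peg.
- slide_grip (a point): Centre of the slide's dark steel grip block (36 mm along the beam, 30 mm wide across it, 30 mm high), 18 mm beyond the jaw's face and 26 mm above the beam's underside; the block's top is 37 mm above the beam's underside. The whole rule can be lifted by it.
- ramekin: Clear glass ramekin, 86 mm wide, 48 mm high; origin at the centre of its foot. Leave alone.
- bowl: Empty clear processor bowl, about 180 mm wide, 125 mm high, with a side handle; origin at the centre of its foot. Leave alone.
- pusher: Grey plastic food pusher standing upright, 76 mm wide at its top flange, 114 mm high; origin at the centre of its foot. Leave alone.

How it is judged:
On the way, in this order (a step that is already met when the one before it is completed fails the run):
1. the first diagonal (near right to far left) is measured: peg home in the near right inside corner and jaw held against the outside of the far left corner with more than 1.5 N (x of peg in the frame of near_right between 0.001 and 0.007 m and y of peg in the frame of near_right between 0.001 and 0.007 m and y of jaw in the frame of tray above 0.05 m and z of peg in the frame of near_right below -0.005 m and x of jaw in the frame of tray between 0.098 and 0.126 m and contact force between slide and tray above 1.5 N), for 0.2 s.
2. the other diagonal (near left to far right) is measured in the same way (x of peg in the frame of near_left between 0.001 and 0.007 m and y of peg in the frame of near_left between -0.007 and -0.001 m and y of jaw in the frame of tray below -0.05 m and z of peg in the frame of near_left below -0.005 m and x of jaw in the frame of tray between 0.098 and 0.126 m and contact force between slide and tray above 1.5 N), for 0.2 s.
At the end, for the whole second after the job is handed in: The rule lies flat and still on the rim across the longer diagonal (either if the two lengths differ by less than 3 mm), its peg within 3 mm of both slats of the near inside corner and its jaw touching the outside of the opposite far corner, released (linear speed of rule below 0.01 m/s and angular speed of rule below 0.05 rad/s and angle between rule's own z axis and vertical below 0.06 rad and contact force between slide and tray above 0.05 N and ((x of peg in the frame of near_right between 0.001 and 0.007 m and y of peg in the frame of near_right between 0.001 and 0.007 m and y of jaw in the frame of tray above 0.05 m and z of peg in the frame of near_right below -0.005 m and x of jaw in the frame of tray between 0.098 and 0.126 m and horizontal distance between near_right and jaw above 0.25866 m) or (x of peg in the frame of near_left between 0.001 and 0.007 m and y of peg in the frame of near_left between -0.007 and -0.001 m and y of jaw in the frame of tray below -0.05 m and z of peg in the frame of near_left below -0.005 m and x of jaw in the frame of tray between 0.098 and 0.126 m and horizontal distance between near_left and jaw above 0.25866 m))).
It fails at once if the jaw presses on the rim with more than 12 N (contact force between slide and tray above 12 N).
It fails at once if the whole rule bears on the rim with more than 25 N (contact force between rule and tray above 25 N).
It fails at once if the ramekin is moved by more than 20 mm (distance of ramekin from where it was at the start of the episode above 0.02 m).
It fails at once if the processor bowl is moved by more than 20 mm (distance of bowl from where it was at the start of the episode above 0.02 m).
It fails at once if the pusher is moved by more than 20 mm (distance of pusher from where it was at the start of the episode above 0.02 m).
It also fails if it takes over 72 s, if anything falls off the work surface, if the arm or the gripper's body presses on something with over 40 N, if the wrist force passes 120 N, or if a joint passes its speed limit or range.

ROBOT

A 6-joint arm with a two-finger parallel gripper is mounted at the origin on the work surface. World frame = base frame: x ahead of the robot, y to its left, z up, the work surface at z = 0. Lengths are in m, angles in rad, forces in N, time in s.
With the tool pointing down it reaches from about 0.35 to 0.725 m from the base axis. Payload 6 kg.
Tool frame: the origin (TCP) lies at the very end of the fingers, on their centre line; the grasp point (between the pads) lies 19 mm behind it (ctrl.grip_depth is the distance from the TCP to the grasp point, in m); z points along the fingers, y is the line along which they close (so a half turn about z gives the same grasp; the last joint's range is limited). The gripper opens to 85 mm and grips with 20 to 120 N. Pads are 22 mm wide; open, the fingers measure 114 mm over their backs; the gripper's body (76 mm by 85 mm) begins 54 mm behind the grasp point. The pads swing forward as they close: fully open they stand 13 mm farther back than shut.
Start: joints at [-0.939, 0.04, 0.085, 0, -1.615, -0.334], TCP at [0.176, -0.574, 0.231] pointing down, gripper open.
Joint ranges: [-2.56, 2.56], [-1.29, 2.01], [-1.08, 1.49], [-3.29, 1.98], [-2.81, -0.18], [-2.99, 2.99]. Speed limits (rad/s): [2.57, 2.57, 3.01, 3.14, 3.14, 3.14].

INTERFACE

Orientations are given as a unit quaternion [w, x, y, z].
In Python, from cell import ctrl gives the robot as it stands. The module is installed in compiled form; this text tells all that it offers. Calls block until the motion is done:
- ctrl.reach(position, orientation): joint-space move of the TCP to a pose.
- ctrl.move_straight(position, v=0.15, attitude=None): straight line of the TCP; attitude=None keeps the orientation; v is the mean speed in m/s.
- ctrl.move_j(angles): joint-space move.
- ctrl.command_gripper(opening, strength=None): finger opening in m; strength is the grip in N (None keeps the last); returns when the fingers have stopped.
- ctrl.hold(seconds).
- ctrl.solve_ik(position, orientation): joint angles nearest the present ones, or None.
- ctrl.sense(): the state.
- ctrl.capture(name): name is "scene" or "side" or "wrist"; returns (picture, depth): 384x512x3 uint8, blue, green, red; 384x512 float32, m along the optical axis (not along the pixel's ray), 0 where there is no reading.
- ctrl.calibration(name): a dict with "fx", "fy", "cx", "cy" (pixels), "world_from_camera" (4x4, takes a point from camera to world coordinates). Camera axes: x right, y down, z forward; pixel columns grow to the right and rows downward; lengths in m; the calibration is good to about 2 mm. A picture is of the moment at which its call begins: read the wrist's pose just before it. calibration takes no time and is no camera call; for the wrist camera it gives the pose at the moment of the call.
A pose or a line that the arm cannot do raises ctrl.Unreachable and nothing moves.
- ctrl.close_job(): hands the job in; it is judged then, once.
The state is a dict: "time": time; "q": joint angles; "qvel": joint speeds; "tau": joint torques, N m; "position": TCP position; "tcp_rot": TCP orientation; "wrist_force": force on the tool from outside, world axes, zero at the start; "moment": the same for the moment, N m; "gripper_width": finger opening in m; "grasp_force": force on a finger pad.
Only numpy, scipy, OpenCV 4.12 (cv2) and the standard library are available. Lean on these libraries where they do the work, as an engineer would, in place of code of your own. Each camera call takes 0.05 s, during which the arm holds its last target. There are 200 camera calls.

## Working session

There is one attempt and no reset: what is moved stays moved. The work goes in short steps, each a Python script; the robot and the scene stay as the last script left them, time stands still between calls to the robot, and variables do not carry over. Pictures are saved under pics/ and viewed, at most 10 in all, crops included, and the job is handed in when it is done.

```bash
mkdir -p pics; python3 - <<'E'
from cell import ctrl
import cv2,numpy as np
a,da=ctrl.capture("scene");b,db=ctrl.capture("side")
cv2.imwrite("pics/scene.png",a);cv2.imwrite("pics/side.png",b)
np.savez("s.npz",a=a,da=da,b=b,db=db)
for n in("scene","side","wrist"):
    print(n,ctrl.calibration(n))
s=ctrl.sense();print(s)
E
```

```text
scene {'fx': 493.57055172503925, 'fy': 493.57055172503925, 'cx': 265.1981708130073, 'cy': 183.19008144692572, 'world_from_camera': array([[-0.84568116,  0.39023945, -0.36405568,  1.03852518],
       [ 0.53357062,  0.60390153, -0.59211937,  0.84298787],
       [-0.01121455, -0.69499361, -0.71892845,  1.15100525],
       [ 0.        ,  0.        ,  0.        ,  1.        ]])}
side {'fx': 389.1723405296429, 'fy': 389.1723405296429, 'cx': 254.10610993397935, 'cy': 194.0443778052874, 'world_from_camera': array([[-0.89706237, -0.27125241,  0.34885704,  0.1250088 ],
       [-0.4415037 ,  0.58373467, -0.68141641,  0.71389288],
       [-0.01880411, -0.76529469, -0.64340535,  0.79496953],
       [ 0.        ,  0.        ,  0.        ,  1.        ]])}
wrist {'fx': 268.77423176030334, 'fy': 268.77423176030334, 'cx': 251.82540351740784, 'cy': 191.7993875961116, 'world_from_camera': array([[-0.29314985,  0.9232518 ,  0.24833299,  0.11306315],
       [ 0.95606316,  0.28240031,  0.07869744, -0.59287982],
       [ 0.00252824,  0.26049217, -0.96547265,  0.37333558],
       [ 0.        ,  0.        ,  0.        ,  1.        ]])}
{'time': 0.1, 'q': array([-9.39312414e-01,  4.07597327e-02,  8.39249159e-02, -4.09782224e-04,
       -1.61550338e+00, -3.33695951e-01]), 'qvel': array([ 0.00091853, -0.00185845,  0.0031684 ,  0.0007841 , -0.001045  ,
       -0.00094708]), 'tau': array([-6.33911724e-03, -3.69347763e+01,  3.48280513e+01,  6.95169613e+00,
       -4.46298800e-03,  4.51433493e-06]), 'position': array([ 0.17602737, -0.57329186,  0.23038174]), 'tcp_rot': array([-1.76454627e-04, -1.48353294e-01,  9.88934105e-01,  7.77883476e-04]), 'wrist_force': array([ 0.26287813, -0.28228932,  0.65906131]), 'moment': array([ 0.01999048,  0.00107053, -0.0205637 ]), 'grasp_force': 0.0, 'gripper_width': 0.08513079812486386}
```

View pics/scene.png

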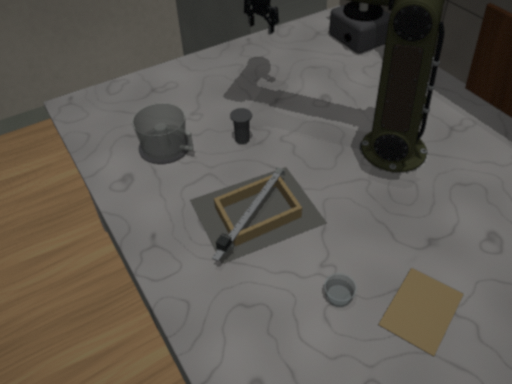

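View pics/side.png

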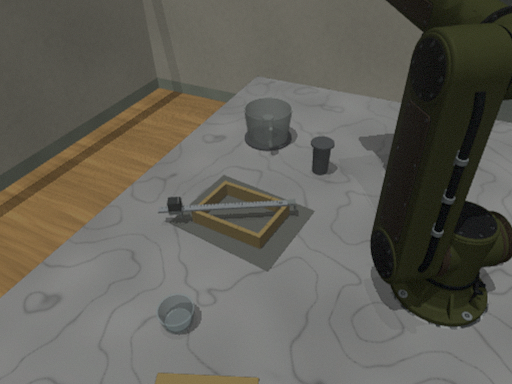

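The scene view shows the rim around (258,208), with the peg end at (283,172) and the dark slide block at (223,243). The side view shows the block at (175,204) and the peg end at (293,204). Next I'll turn these into rough positions.

```bash
cat > h.py <<'E'
from cell import ctrl
import cv2,numpy as np
from scipy.spatial.transform import Rotation as R
def ray(cal,uv,z):
    uv=np.atleast_2d(np.asarray(uv,float)); T=cal["world_from_camera"]
    d=np.c_[(uv[:,0]-cal["cx"])/cal["fx"],(uv[:,1]-cal["cy"])/cal["fy"],np.ones(len(uv))]@T[:3,:3].T
    return T[:3,3]+d*((z-T[2,3])/d[:,2])[:,None]
def proj(cal,P):
    T=cal["world_from_camera"];p=(np.atleast_2d(P)-T[:3,3])@T[:3,:3]
    return np.c_[p[:,0]/p[:,2]*cal["fx"]+cal["cx"],p[:,1]/p[:,2]*cal["fy"]+cal["cy"]]
def down(yaw):  # tool z down, tool y (closing) axis horizontal at heading yaw
    y=np.array([np.cos(yaw),np.sin(yaw),0]);z=np.array([0,0,-1.]);x=np.cross(y,z)
    q=R.from_matrix(np.c_[x,y,z]).as_quat();return np.r_[q[3],q[:3]]
E
python3 - <<'E'
from h import *
d=np.load("s.npz")
for n,im,uvs in(("scene",d["a"],[(283,172),(223,243)]),("side",d["b"],[(293,204),(175,204)])):
    c=ctrl.calibration(n);hsv=cv2.cvtColor(im,cv2.COLOR_BGR2HSV)
    m=cv2.inRange(hsv,(12,70,60),(35,255,255))
    k,l,st,ce=cv2.connectedComponentsWithStats(m)
    u0=(258,208) if n=="scene" else (242,212)
    for i in range(1,k):
        if st[i,4]>150:print(n,st[i],ce[i])
    print("peg end",ray(c,uvs[0],.051),"block",ray(c,uvs[1],.075))
    x0,x1,y0,y1=(200,310,165,250) if n=="scene" else (180,300,175,255)
    mm=np.zeros_like(m);mm[y0:y1,x0:x1]=m[y0:y1,x0:x1]
    pts=cv2.findNonZero(mm)[:,0]
    w=ray(c,pts,.045)[:,:2].astype(np.float32)
    print(cv2.minAreaRect(w),cv2.boxPoints(cv2.minAreaRect(w)))
for n in("scene","side"):pass
c=ctrl.calibration("scene");print("ramekin",ray(c,[(340,296)],.02),"bowl",ray(c,[(163,140)],.05),"pusher",ray(c,[(242,130)],.05))
T=ctrl.calibration("wrist")["world_from_camera"];s=ctrl.sense();q=s["tcp_rot"]
Rt=R.from_quat(np.r_[q[1:],q[0]]).as_matrix();print("cam in tool",Rt.T@(T[:3,3]-s["position"]),"\n",Rt.T@T[:3,:3])
E
```

```text
scene [    0   118   186   266 30948] [ 65.6367132  278.04074577]
scene [214 176  57  54 724] [237.45994475 197.33977901]
scene [235 177  67  68 965] [271.3626943  219.19378238]
scene [ 379  269   84   87 4055] [421.27003699 310.83600493]
peg end [[ 0.40782279 -0.07407836  0.051     ]] block [[0.71061469 0.08572474 0.075     ]]
((0.5488208532333374, 0.0014766454696655273), (0.192181795835495, 0.24168263375759125), 86.54199981689453) [[ 0.42240366 -0.08715053]
 [ 0.6636463  -0.10172807]
 [ 0.675238    0.09010382]
 [ 0.43399543  0.10468136]]
side [    0    88   226   210 16800] [ 89.88755952 177.25702381]
side [199 181  81  24 790] [235.21139241 193.64303797]
side [ 192  206   97   43 1440] [242.41111111 226.08194444]
side [155 373 104  11 883] [201.95696489 379.07701019]
peg end [[ 0.40728976 -0.08126504  0.051     ]] block [[0.69763479 0.08394708 0.075     ]]
((0.5338827967643738, 0.002425186336040497), (0.19851936399936676, 0.24944056570529938), 86.8143081665039) [[ 0.40383917 -0.08975013]
 [ 0.6528943  -0.10361209]
 [ 0.6639264   0.09460051]
 [ 0.41487128  0.10846246]]
ramekin [[0.5202309  0.36301599 0.02      ]] bowl [[ 0.66396665 -0.42532596  0.05      ]] pusher [[ 0.41169667 -0.3243558   0.05      ]]
cam in tool [ 6.59571631e-02 -2.31416367e-05 -1.42946260e-01] 
 [[-2.85003172e-04 -9.65444712e-01 -2.60607802e-01]
 [ 9.99999520e-01 -5.19441016e-04  8.30706317e-04]
 [-9.37371402e-04 -2.60607441e-01  9.65444397e-01]]
```

```bash
python3 - <<'E'
from h import *
th=-0.055+np.pi/2
print(ctrl.solve_ik([.616,0,.30],down(th)))
ctrl.reach([.616,0.0,.30],down(th))
ctrl.hold(.3)
c=ctrl.calibration("wrist");s=ctrl.sense();a,d=ctrl.capture("wrist")
import pickle;pickle.dump((c,a,d),open("w1.pkl","wb"))
cv2.imwrite("pics/w1.png",cv2.resize(a,(800,600),interpolation=cv2.INTER_CUBIC));print(s["time"],s["q"],s["position"])
E
```

```text
[ 0.32466732  0.10189311  0.27518225  0.         -1.74408547 -1.95046365]
2.9667 [ 3.24195690e-01  1.01884085e-01  2.75125726e-01  1.64895074e-05
 -1.74410918e+00 -1.95042390e+00] [ 6.15978665e-01 -3.03615088e-04  2.99977762e-01]
```

View pics/w1.png

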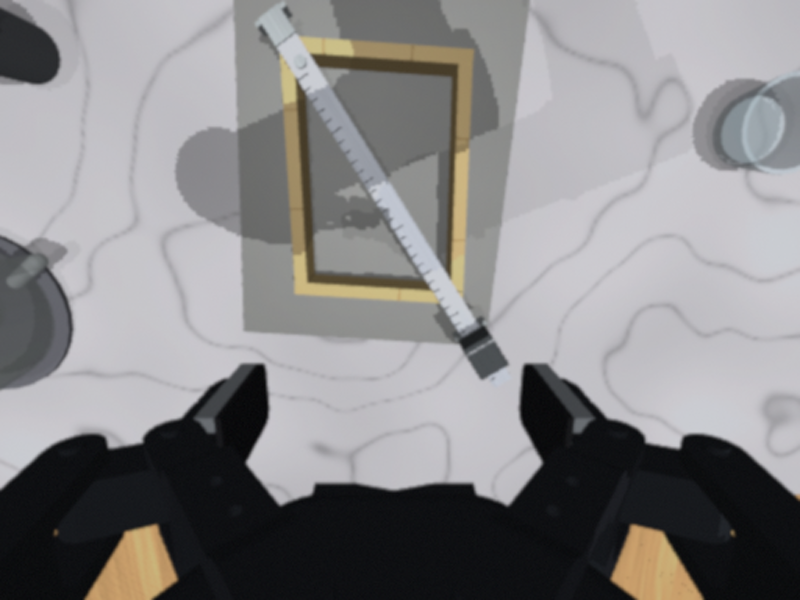

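The wrist view shows the rim with outer corners near (285,38), (474,48), (464,303) and (294,293) in the enlarged picture. The peg rivet is at (300,62) and the slide block at about (485,352). The long slats look leaned. I'll fit the outer edges next.

```bash
cat >> h.py <<'E'
def rim(c,a,corn,band=.006):
    """corn: approx outer corners NR,NL,FL,FR px. returns fitted world outer corners & side directions at z=.045"""
    hsv=cv2.cvtColor(a,cv2.COLOR_BGR2HSV)
    m=cv2.inRange(hsv,(12,60,50),(35,255,255))
    C=ray(c,corn,.045)[:,:2]
    cs,_=cv2.findContours(m,cv2.RETR_LIST,cv2.CHAIN_APPROX_NONE)
    P=ray(c,np.vstack([k[:,0] for k in cs if len(k)>15]),.045)[:,:2]
    L=[]
    for i in range(4):
        p,q=C[i],C[(i+1)%4]
        for it in range(3):
            u=(q-p)/np.linalg.norm(q-p);n=np.array([u[1],-u[0]])
            t=(P-p)@u;dn=(P-p)@n
            b=band if it==0 else .0025
            S=P[(t>.012)&(t<np.linalg.norm(q-p)-.012)&(abs(dn)<b)]
            if it==0: # keep the outermost in bins
                n_out=n if (C.mean(0)-p)@n<0 else -n
                tt=((S-p)@u/.003).astype(int);S=np.array([S[tt==k][np.argmax((S[tt==k]-p)@n_out)] for k in np.unique(tt)])
            vx,vy,x0,y0=cv2.fitLine(S.astype(np.float32),cv2.DIST_HUBER,0,.001,.001).ravel()
            d=np.array([vx,vy]);d=d if d@u>0 else -d
            p2=np.array([x0,y0])+d*((p-[x0,y0])@d);q=np.array([x0,y0])+d*((q-[x0,y0])@d);p=p2
        L.append((np.array([x0,y0]),d,len(S)))
    X=[]
    for i in range(4):
        (a0,d0,_),(a1,d1,_)=L[i-1],L[i]
        k=np.linalg.solve(np.c_[d0,-d1],a1-a0);X.append(a0+k[0]*d0)
    return np.array(X),L,m
E
python3 - <<'E'
from h import *
import pickle;c,a,d=pickle.load(open("w1.pkl","rb"))
X,L,m=rim(c,a,np.array([(285,38),(474,48),(464,303),(294,293)])/1.5625)
print(X);print("lengths",[np.linalg.norm(X[i]-X[(i+1)%4]) for i in range(4)])
for l in L:print(l, np.arctan2(l[1][1],l[1][0]))
print("diags",np.linalg.norm(X[0]-X[2]),np.linalg.norm(X[1]-X[3]))
k=1/1.5625
print("rivet",ray(c,np.array([(300,62)])*k,.051),"block top",ray(c,np.array([(485,352)])*k,.082), "beam end", ray(c,np.array([(270,15)])*k,.051))
print("depth blk", [d[int(352*k),int(485*k)],d[int(200*k),int(388*k)]])
# rectified top view
w=[(.40,-.13),(.74,-.13),(.74,.125),(.40,.125)];s=2300
src=proj(c,[(x,y,.051) for x,y in w]).astype(np.float32)
dst=np.float32([((x-.40)*s,(.125-y)*s) for x,y in w])
v=cv2.warpPerspective(a,cv2.getPerspectiveTransform(src,dst),(782,586),flags=cv2.INTER_CUBIC)
for x in X:
    u=proj(c,[[x[0],x[1],.045]]).astype(np.float32).reshape(1,1,2);u=cv2.perspectiveTransform(u,cv2.getPerspectiveTransform(src,dst)).ravel()
    cv2.drawMarker(v,tuple(int(t) for t in u),(0,0,255),cv2.MARKER_CROSS,12,1)
cv2.imwrite("pics/r1.png",v)
E
```

```text
[[ 0.4226851  -0.08544124]
 [ 0.44174728  0.07594202]
 [ 0.66394985  0.06365184]
 [ 0.6446665  -0.09770398]]
lengths [np.float32(0.16250515), np.float32(0.2225422), np.float32(0.162504), np.float32(0.22231986)]
(array([ 0.43261555, -0.00136846], dtype=float32), array([0.11730217, 0.9930963 ], dtype=float32), 103) 1.4532235
(array([0.5408179 , 0.07046235], dtype=float32), array([ 0.9984739 , -0.05522625], dtype=float32), 147) -0.055254363
(array([ 0.6536477 , -0.02255258], dtype=float32), array([-0.11866385, -0.99293447], dtype=float32), 84) -1.6897405
(array([ 0.5289922 , -0.09131388], dtype=float32), array([-0.99847764,  0.05515812], dtype=float32), 147) 3.0864067
diags 0.28361493 0.26707515
rivet [[ 0.4451733  -0.06903159  0.051     ]] block top [[0.70187386 0.07956647 0.082     ]] beam end [[ 0.40946919 -0.08958252  0.051     ]]
depth blk [np.float32(0.3868303), np.float32(0.38146818)]
```

View pics/r1.png

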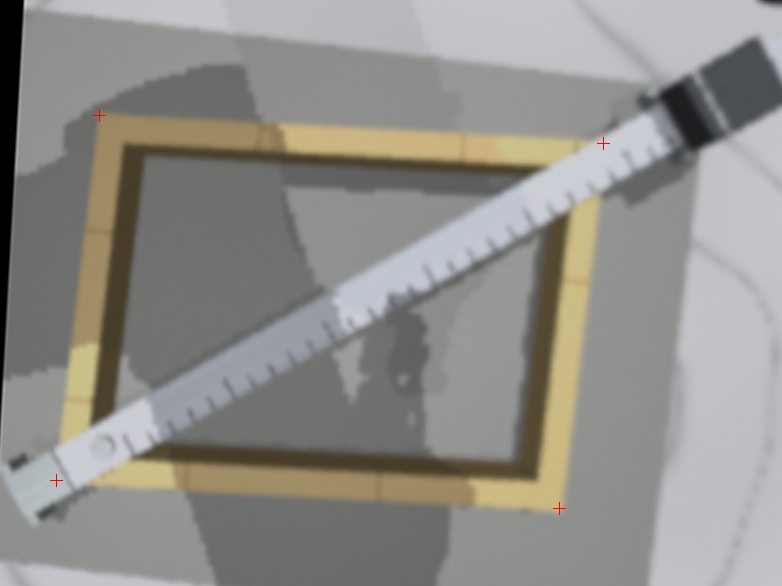

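Both long slats lean about +0.062 rad from the near slat, so the near-right to far-left diagonal looks longer by about 16 mm. I'll compute the geometry and go above the block for a close look.

```bash
cat >> h.py <<'E'
def geom():
    X=np.array([[.4226851,-.08544124],[.44174728,.07594202],[.66394985,.06365184],[.6446665,-.09770398]])
    m=X.mean(0);X=m+(X-m)*1.0075
    yt=(X[1]-X[0]);yt/=np.linalg.norm(yt);xt=np.array([yt[1],-yt[0]])
    l=X[3]-X[0];l/=np.linalg.norm(l);nl=np.array([-l[1],l[0]])  # nl to +y
    sol=lambda nr,c1,c2:np.linalg.solve(np.array([xt,nl]),[c1,c2])
    r=lambda d:sol(0,xt@X[0]+d,nl@X[0]+d)
    f=lambda d:sol(0,xt@X[1]+d,nl@X[1]-d)
    return dict(X=X,xt=xt,yt=yt,NR=r(.012),NL=f(.012),pR=r(.016),pL=f(.016),FL=X[2],FR=X[3])
E
python3 - <<'E'
from h import *
g=geom()
for k in g:print(k,g[k].round(4).tolist())
for p,f in(("pR","FL"),("pL","FR")):
    v=g[f]-g[p];print(p,np.linalg.norm(v),np.arctan2(v[1],v[0]))
th1=.525+np.pi/2
print("ik1",ctrl.solve_ik([.702,.08,.051],down(th1)))
v=g["FR"]-g["pL"];u=v/np.linalg.norm(v);b2=g["pL"]+u*(np.linalg.norm(v)+.018)
print("b2",b2,"ik2",ctrl.solve_ik([*b2,.051],down(np.arctan2(u[1],u[0])+np.pi/2)), ctrl.solve_ik([*b2,.051],down(np.arctan2(u[1],u[0])-np.pi/2)))
ctrl.reach([.702,.08,.14],down(th1));ctrl.hold(.3)
import pickle
c=ctrl.calibration("wrist");a,d=ctrl.capture("wrist");pickle.dump((c,a,d),open("w2.pkl","wb"))
cv2.imwrite("pics/w2.png",cv2.resize(a,(800,600),interpolation=cv2.INTER_CUBIC));print(ctrl.sense()["q"],ctrl.sense()["wrist_force"],ctrl.sense()["time"])
E
```

```text
X [[0.4218, -0.086], [0.441, 0.0766], [0.6649, 0.0642], [0.6454, -0.0984]]
xt [0.9931, -0.1173]
yt [0.1173, 0.9931]
NR [0.4352, -0.0747]
NL [0.4516, 0.064]
pR [0.4397, -0.071]
pL [0.4551, 0.0598]
FL [0.6649, 0.0642]
FR [0.6454, -0.0984]
pR 0.2626432051051929 0.5406246552979889
pL 0.24744519484640282 -0.6933346716671231
ik1 [ 0.39530113  0.36496441  0.12759252  0.         -1.33342444 -1.44109746]
b2 [ 0.65927118 -0.109859  ] ik2 [ 0.13329181  0.26812839  0.0082096   0.         -1.31087753 -2.39742281] [ 0.13329181  0.26812839  0.0082096   0.         -1.31087753  0.74416984]
[ 3.94901032e-01  3.27340588e-01  2.46549709e-01  6.04241579e-05
 -1.48823748e+00 -1.44131380e+00] [-1.13541753  0.29328204  0.034253  ] 4.175
```

View pics/w2.png

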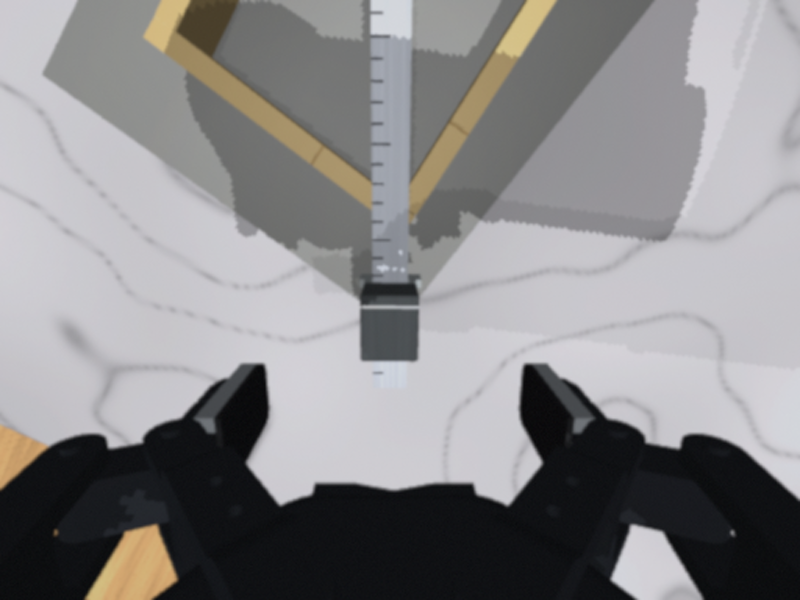

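The close view shows the beam vertical in the picture, so the yaw is right. The block top spans columns 361–418 and rows 306–360, and the far-left corner sits under the beam near (398,225). I'll grasp it and record the force baseline.

```bash
cat >> h.py <<'E'
def force(n=6,dt=.02):
    F=[]
    for _ in range(n):
        ctrl.hold(dt);s=ctrl.sense();F.append(np.r_[s["wrist_force"],s["moment"]])
    return np.mean(F,0),np.std(F,0)
E
python3 - <<'E'
from h import *
import pickle;c,a,d=pickle.load(open("w2.pkl","rb"))
b=ray(c,np.array([(389.5,333),(361,306),(418,306),(361,360),(418,360)])/1.5625,.082);print(b[:,:2].round(4), d[213,249])
f=ray(c,np.array([(398,225)])/1.5625,.045);print("FL est",f)
B=b[0,:2]
ctrl.move_straight([*B,.053],v=.1)
f0,sd=force(10);print("base",f0.round(2),sd.round(2))
ctrl.command_gripper(.0,strength=50)
f1,sd=force(10);s=ctrl.sense();print("grip",f1.round(2),s["gripper_width"],s["grasp_force"],s["position"],s["time"])
np.save("f.npy",np.array([f0,f1]))
E
```

```text
[[0.7089 0.0814]
 [0.7036 0.0618]
 [0.6893 0.0866]
 [0.7292 0.0759]
 [0.7144 0.1016]] 0.2145658
FL est [[0.66226111 0.05972603 0.045     ]]
base [ 0.01  0.07  0.3   0.01  0.   -0.  ] [0.43 0.31 0.58 0.03 0.02 0.02]
grip [-0.75 -0.07  1.46 -0.    0.2  -0.03] 0.0293530690250109 54.70252811908722 [0.70892919 0.08135197 0.05317718] 6.0833
```

```bash
cat >> h.py <<'E'
def close(yaw,f0,fast,step=.0004,stop=6.5,maxd=.03,dz=0.):
    """from present TCP go along -u; fast m quickly, then fine steps until axial reaction rise > stop"""
    u=np.array([np.cos(yaw),np.sin(yaw),0]);n=np.array([-u[1],u[0],0]);p0=ctrl.sense()["position"].copy();q=down(yaw+np.pi/2);log=[]
    t=0.
    while t<maxd:
        st=.0025 if t<fast-1e-6 else step
        t+=st;ctrl.move_straight(p0-u*t+[0,0,dz],v=.02,attitude=q)
        f,_=force(4,.02);f=f-f0;ax=f[:3]@u;log.append((t*1e3,ax,f[:3]@n,f[2],f[5]))
        if ax>stop:break
    print("\n".join(" ".join(f"{x:.2f}" for x in l) for l in log[::(1 if len(log)<40 else 2)]));return t,log
E
python3 - <<'E'
from h import *
f0,f1=np.load("f.npy")
y0,y1=.525,.538
n=np.array([-np.sin(y1),np.cos(y1),0]);p=ctrl.sense()["position"]
p=p+n*.0046;p[2]=.053
ctrl.move_straight(p,v=.02,attitude=down(y1+np.pi/2))
f,sd=force(8);print("after rot",(f-f0).round(2),(f-f1).round(2))
close(y1,f,fast=.0149,maxd=.0155)
s=ctrl.sense();print(s["position"],s["time"])
E
```

```text
after rot [-0.03  0.02  1.75  0.1   0.07 -0.02] [ 0.73  0.16  0.58  0.11 -0.13  0.01]
2.50 0.20 0.72 -1.03 -0.01
5.00 0.23 0.27 -0.38 -0.07
7.50 2.62 -0.03 -1.12 -0.16
10.00 2.29 0.35 -1.05 -0.15
12.50 1.84 0.60 -0.70 -0.15
15.00 1.56 1.21 -0.35 -0.16
15.40 3.20 0.85 -0.54 -0.17
15.80 2.69 1.33 -0.65 -0.13
[0.69306272 0.07748453 0.05319661] 9.2667
```

```bash
python3 - <<'E'
from h import *
f0,f1=np.load("f.npy")
fb=f0+[0,0,1.5,0,0,0]
t,l=close(.538,fb,fast=.005,step=.0005,stop=6.0,maxd=.02)
f,_=force(15);u=np.array([np.cos(.538),np.sin(.538),0]);print("held",(f-fb).round(2),(f-fb)[:3]@u)
s=ctrl.sense();print(s["position"],s["time"],s["gripper_width"])
E
```

```text
2.50 1.93 1.70 0.06 -0.19
5.00 1.52 1.67 0.30 -0.18
5.50 2.68 1.34 -0.12 -0.18
6.00 2.98 1.28 -0.24 -0.18
6.50 3.10 1.44 0.13 -0.17
7.00 2.79 1.42 -0.29 -0.21
7.50 2.79 1.25 -0.56 -0.19
8.00 2.63 1.28 0.07 -0.19
8.50 3.23 1.86 -0.31 -0.18
9.00 2.88 1.61 -0.02 -0.17
9.50 2.43 1.37 0.19 -0.19
10.00 3.43 1.45 0.33 -0.21
10.50 2.43 1.50 -0.06 -0.22
11.00 2.92 1.49 0.10 -0.19
11.50 4.99 0.75 -1.43 -0.22
12.00 6.19 0.86 -1.82 -0.22
held [ 4.87  3.94 -1.29  1.31 -1.63 -0.2 ] 6.201302681013433
[0.68336389 0.07168055 0.05328058] 14.6333 0.029597232406222054
```

```bash
python3 - <<'E'
from h import *
import pickle
ctrl.command_gripper(.05)
p=ctrl.sense()["position"];print(p)
ctrl.move_straight([p[0],p[1],.13],v=.2)
ctrl.reach([.53,-.02,.16],down(.538+np.pi/2));ctrl.hold(.2)
c=ctrl.calibration("wrist");a,d=ctrl.capture("wrist");pickle.dump((c,a,d),open("w3.pkl","wb"))
cv2.imwrite("pics/w3.png",cv2.resize(a,(800,600),interpolation=cv2.INTER_CUBIC));print(ctrl.sense()["time"])
E
```

```text
[0.68215368 0.07075704 0.05260169]
16.5
```

View pics/w3.png

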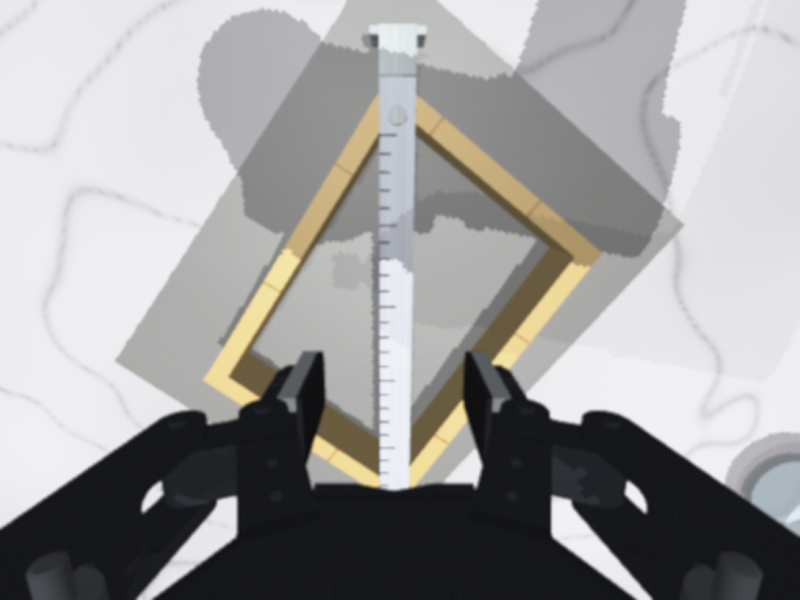

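The view shows the rivet at (397,114), the near slat's outer edge from (415,97) to (600,255), and the right slat's outer edge from (378,97) to (205,380). I'll measure the peg's gaps to both slats.

```bash
cat >> h.py <<'E'
def edge(c,a,p,q,z=.045,b=.004,side=None):
    """fit outer edge line through mask contour near px p->q; side: px point on the inside. returns point,dir,inward normal"""
    m=cv2.inRange(cv2.cvtColor(a,cv2.COLOR_BGR2HSV),(12,60,50),(35,255,255))
    cs,_=cv2.findContours(m,cv2.RETR_LIST,cv2.CHAIN_APPROX_NONE)
    P=ray(c,np.vstack([k[:,0] for k in cs if len(k)>15]),z)[:,:2]
    A,B,S=ray(c,[p,q,side],z)[:,:2]
    L=np.linalg.norm(B-A);o,u=A,(B-A)/L
    for b in(b,.0015,.0012):
        n=np.array([-u[1],u[0]]);n=n if (S-o)@n>0 else -n
        t=(P-A)@((B-A)/L);k=P[(t>0)&(t<L)&(abs((P-o)@n)<b)]
        v=cv2.fitLine(k.astype(np.float32),cv2.DIST_HUBER,0,.001,.001).ravel();u,o=v[:2].astype(float),v[2:].astype(float)
    n=np.array([-u[1],u[0]]);n=n if (S-o)@n>0 else -n
    return o,u,n,len(k)
E
python3 - <<'E'
from h import *
import pickle;c,a,d=pickle.load(open("w3.pkl","rb"));k=1.5625
S=np.array((395,300))/k
near=edge(c,a,np.array((425,105))/k,np.array((590,246))/k,side=S)
right=edge(c,a,np.array((372,107))/k,np.array((215,364))/k,side=S)
near_i=edge(c,a,np.array((425,138))/k,np.array((540,230))/k,side=S)
R=ray(c,np.array([(397,114)])/k,.051)[0,:2];print("rivet",R)
for nm,e in(("near",near),("right",right)):print(nm,e, np.arctan2(e[1][1],e[1][0]),"peg gap from inner face mm",((R-e[0])@e[2]-.012)*1e3)
# rim vertices & beam line
bl=ray(c,np.array([(397,114),(396,400)])/k,.051)[:,:2];v=bl[1]-bl[0];print("beam yaw",np.arctan2(v[1],v[0]))
print("corner at",np.linalg.solve(np.array([near[2],right[2]]),[near[2]@near[0]+.012,right[2]@right[0]+.012]))
E
```

```text
rivet [ 0.43923899 -0.07142541]
near (array([0.43275696, 0.00198481]), array([0.11683229, 0.99315166]), array([ 0.99315166, -0.11683229]), 106) 1.453696606195156 peg gap from inner face mm 3.0143224991759765
right (array([ 0.5318805 , -0.09213321]), array([ 0.99843496, -0.05592494]), array([0.05592494, 0.99843496]), 165) -0.05595413087750745 peg gap from inner face mm 3.4944208213712034
beam yaw 0.5364851997123358
corner at [ 0.43581472 -0.07473351]
```

Both peg gaps are about 3–3.5 mm, so the peg is home and diagonal 1 is measured. Next I'll regrasp firmly, back off 3 mm, lift, and check the droop from depth.

```bash
cat >> h.py <<'E'
def beam_pts(u,n,tcp,zmin):
    c=ctrl.calibration("wrist");a,d=ctrl.capture("wrist")
    v,w=np.mgrid[0:384,0:512];k=d>0
    P=np.c_[(w[k]-c["cx"])/c["fx"]*d[k],(v[k]-c["cy"])/c["fy"]*d[k],d[k]]@c["world_from_camera"][:3,:3].T+c["world_from_camera"][:3,3]
    r=P-tcp;s=r[:,:3]@u;l=r@n;m=(s<-.03)&(s>-.33)&(abs(l)<.03)&(P[:,2]>zmin);s,l,z=s[m],l[m],P[m,2]
    for lo in np.arange(-.30,-.03,.04):
        q=(s>lo)&(s<lo+.04)
        if q.sum()>20:print(f"s {lo+.02:.2f} z {np.median(z[q])*1e3:.1f} lat {np.median(l[q])*1e3:.1f} n {q.sum()}")
    return a
E
python3 - <<'E'
from h import *
y=.538;q=down(y+np.pi/2);u=np.array([np.cos(y),np.sin(y),0]);n=np.array([-u[1],u[0],0])
p=np.array([.6825,.0711,.050])
ctrl.reach([p[0],p[1],.11],q);ctrl.move_straight(p,v=.1)
f0,_=force(8)
ctrl.command_gripper(0,strength=120);f1,_=force(6);s=ctrl.sense();print("grip",(f1-f0).round(2),s["gripper_width"],s["position"])
p=p+u*.003;ctrl.move_straight(p,v=.03);f,_=force(4);print("back",(f-f0).round(2))
for z in(.060,.09,.135):
    ctrl.move_straight([p[0],p[1],z],v=.1);f,_=force(6);print(z,(f-f0).round(2))
beam_pts(u,n,ctrl.sense()["position"],.085)
print(ctrl.sense()["time"],ctrl.sense()["gripper_width"]);np.save("f.npy",np.array([f0,f]))
E
```

```text
grip [-0.33  0.33  3.97  0.2   0.22 -0.13] 0.028426977784878567 [0.68295303 0.07120027 0.05090867]
back [-1.4  -0.34  5.2  -0.11  0.47 -0.02]
0.06 [-0.18 -0.05 -3.26  0.12 -0.2   0.  ]
0.09 [-0.77  0.34 -3.2   0.11 -0.18 -0.01]
0.135 [-0.56 -0.28 -3.45  0.12 -0.2  -0.01]
s -0.12 z 133.7 lat 0.7 n 1948
s -0.08 z 133.7 lat 0.2 n 3420
s -0.04 z 133.8 lat 0.2 n 2079
20.5333 0.028177810506732518
```

```bash
python3 - <<'E'
from h import *
g=geom();y=-.6933;q=down(y+np.pi/2);u=np.array([np.cos(y),np.sin(y),0]);n=np.array([-u[1],u[0],0])
p=np.r_[g["pL"],0]+u*(.283+.008);print(p)
ctrl.move_straight([p[0],p[1],.135],v=.1,attitude=q)
f0,_=force(8);ctrl.move_straight([p[0],p[1],.062],v=.1)
for z in(.058,.055,.053,.052,.051,.0505):
    ctrl.move_straight([p[0],p[1],z],v=.03);f,_=force(4);print(z,(f-f0).round(2))
    if f[2]-f0[2]>6:break
print(ctrl.sense()["position"],ctrl.sense()["time"])
E
```

```text
[ 0.67893231 -0.12618346  0.        ]
0.058 [-0.04  0.14 -0.27  0.   -0.   -0.01]
0.055 [ 0.23  0.17 -0.31 -0.01 -0.   -0.05]
0.053 [-0.34 -0.23 -0.45 -0.01  0.02 -0.02]
0.052 [-0.22  0.04 -0.68  0.02  0.05 -0.01]
0.051 [ 0.22  0.31  0.86  0.1   0.09 -0.02]
0.0505 [-0.65 -0.11  3.37  0.26  0.47  0.02]
[ 0.67906878 -0.12623401  0.05100425] 25.625
```

```bash
python3 - <<'E'
from h import *
y=-.6933
ctrl.command_gripper(.045);ctrl.hold(.1);f0,_=force(6)
ctrl.command_gripper(0,strength=50);f,_=force(6);print((f-f0).round(2))
fb=f0.copy();fb[2]=f[2]
t,l=close(y,fb,fast=.0149,step=.0005,stop=6.0,maxd=.028)
f,_=force(15);u=np.array([np.cos(y),np.sin(y),0]);print("held",(f-fb).round(2),(f-fb)[:3]@u)
s=ctrl.sense();print(s["position"],s["time"],s["gripper_width"])
E
```

```text
[0.26 0.15 0.58 0.04 0.02 0.  ]
2.50 -0.46 0.41 -0.08 0.00
5.00 -0.82 0.12 0.17 -0.02
7.50 -0.32 0.17 0.02 -0.00
10.00 1.86 -0.20 -0.55 0.12
12.50 2.21 -0.57 -1.19 0.14
15.00 2.14 -0.62 -0.14 0.17
15.50 2.56 -0.80 -0.77 0.15
16.00 3.25 -0.92 -0.85 0.16
16.50 3.07 -0.99 -0.70 0.19
17.00 2.83 -1.14 -0.49 0.17
17.50 3.03 -0.68 -0.26 0.16
18.00 3.07 -0.75 0.05 0.18
18.50 2.95 -0.98 -0.35 0.19
19.00 3.19 -0.90 0.11 0.20
19.50 3.29 -0.86 -0.08 0.14
20.00 2.79 -0.42 -0.19 0.16
20.50 2.76 -1.14 0.07 0.15
21.00 2.69 -0.84 0.34 0.19
21.50 3.61 -0.83 -0.03 0.19
22.00 3.11 -0.99 0.02 0.18
22.50 2.96 -1.46 0.05 0.17
23.00 3.19 -1.01 0.67 0.18
23.50 2.90 -0.85 0.44 0.15
24.00 3.61 -1.01 0.43 0.19
24.50 5.80 -0.39 -1.47 0.16
25.00 7.02 -0.65 -1.19 0.19
held [ 4.85 -4.84 -1.36 -1.61 -1.51  0.18] 6.822799729478028
[ 0.66026465 -0.11063669  0.05071893] 35.1417 0.029225700732606455
```

```bash
python3 - <<'E'
from h import *
import pickle
ctrl.command_gripper(.05)
p=ctrl.sense()["position"]
ctrl.move_straight([p[0],p[1],.12],v=.25)
ctrl.reach([.545,-.02,.15],down(-.6933+np.pi/2));ctrl.hold(.1)
c=ctrl.calibration("wrist");a,d=ctrl.capture("wrist");pickle.dump((c,a,d),open("w4.pkl","wb"))
cv2.imwrite("pics/w4.png",cv2.resize(a,(800,600),interpolation=cv2.INTER_CUBIC));print(ctrl.sense()["time"])
E
```

```text
36.6917
```

View pics/w4.png

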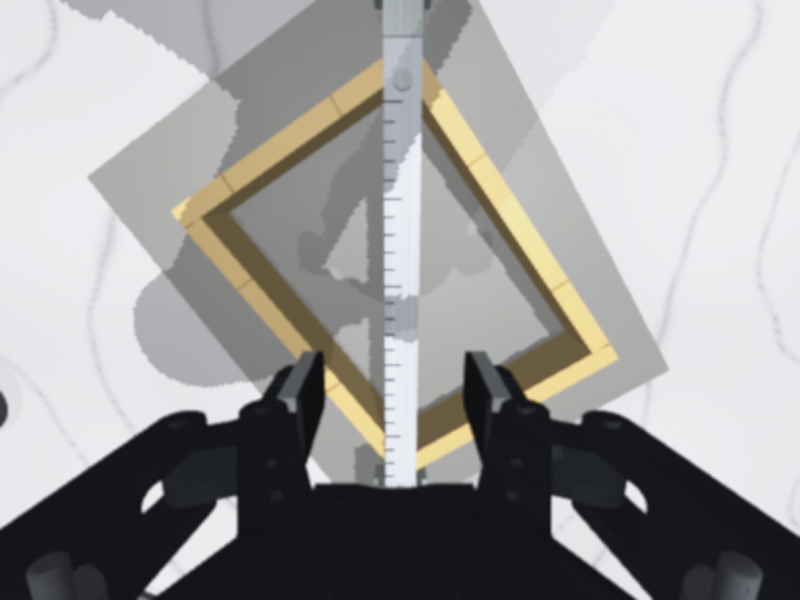

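The rivet is at (402,79). The near slat's outer edge runs (175,210)–(380,62) and the left slat's outer edge runs (425,65)–(617,352).

```bash
python3 - <<'E'
from h import *
import pickle;c,a,d=pickle.load(open("w4.pkl","rb"));k=1.5625
S=np.array((400,250))/k
near=edge(c,a,np.array((185,203))/k,np.array((372,67))/k,side=S)
left=edge(c,a,np.array((430,73))/k,np.array((608,340))/k,side=S)
P=ray(c,np.array([(402,79)])/k,.051)[0,:2];print("rivet",P,geom()["pL"])
for e in(near,left):print(e[1],e[3],((P-e[0])@e[2]-.012)*1e3)
print("corner",np.linalg.solve(np.array([near[2],left[2]]),[near[2]@near[0]+.012,left[2]@left[0]+.012]))
E
```

```text
rivet [0.45540544 0.05980093] [0.45511221 0.05978848]
[0.11817144 0.99299324] 120 3.685895190521385
[ 0.99865746 -0.05179989] 171 3.2532124925959622
corner [0.4521016  0.06322989]
```

The peg is home on diagonal 2 with gaps of 3.7 and 3.3 mm. The TCP travel puts diagonal 1 about 15–16 mm longer, which agrees with the vision estimate. I'll open the slide against the lip and carry the rule back to diagonal 1.

```bash
python3 - <<'E'
from h import *
g=geom();y=-.6933;q=down(y+np.pi/2);u=np.array([np.cos(y),np.sin(y),0])
p=np.array([.6602,-.1106,.0515])
ctrl.reach([p[0],p[1],.10],q);ctrl.move_straight(p,v=.12);f0,_=force(6)
ctrl.command_gripper(0,strength=120);f,_=force(4);print("grip",(f-f0).round(2));fz=f[2]
t=.014;ctrl.move_straight(p+u*t,v=.06);f,_=force(3);print(t,((f-f0)[:3]@u).round(2))
on=None
while t<.046:
    t+=.002;ctrl.move_straight(p+u*t,v=.04);f,_=force(3,.015);ax=(f-f0)[:3]@u;print(round(t,3),ax.round(2),(f-f0)[2].round(1))
    if on is None and ax<-1.7:on=t-.001
    if on and t-on>=.020:break
op=t-on if on else None;print("onset",on,"opened",op)
assert op
p=p+u*(t-.003);ctrl.move_straight(p,v=.04)
p[2]=.125;ctrl.move_straight(p,v=.12)
y=.538;q=down(y+np.pi/2);u=np.array([np.cos(y),np.sin(y),0])
d=.2667+op;p2=np.r_[g["pR"],0]+u*(d+.007);print("goal",p2,"dist",d)
ctrl.move_straight([p2[0],p2[1],.125],v=.11,attitude=q)
f0,_=force(6);ctrl.move_straight([p2[0],p2[1],.062],v=.1)
for z in(.058,.0555,.0535,.0525,.052,.0515):
    ctrl.move_straight([p2[0],p2[1],z],v=.03);f,_=force(3);print(z,(f-f0).round(2))
    if f[2]-f0[2]>3:break
print(ctrl.sense()["position"],ctrl.sense()["time"])
E
```

```text
grip [-0.54  0.22  5.32  0.25  0.26 -0.01]
0.014 1.45
0.016 -1.62 6.3
0.018 -1.22 6.4
0.02 -1.51 6.2
0.022 -1.64 6.6
0.024 -1.72 6.0
0.026 -1.64 6.4
0.028 -2.02 6.4
0.03 -2.1 6.6
0.032 -2.36 6.4
0.034 -1.93 6.1
0.036 -1.87 6.0
0.038 -1.93 5.6
0.04 -1.53 5.4
0.042 -2.26 6.0
0.044 -1.91 5.6
onset 0.023000000000000007 opened 0.02100000000000002
goal [0.69273732 0.08004591 0.        ] dist 0.2877
0.058 [ 0.03 -0.32  0.52 -0.03  0.03 -0.  ]
0.0555 [-0.09  0.16  0.52 -0.01 -0.01  0.02]
0.0535 [-0.07 -0.37  0.39 -0.06  0.14 -0.02]
0.0525 [-0.25  0.01  3.26 -0.13  0.35  0.  ]
[0.6929823  0.07999281 0.05307952] 48.5833
```

```bash
python3 - <<'E'
from h import *
y=.538
ctrl.command_gripper(.045);ctrl.hold(.1);f0,_=force(6)
ctrl.command_gripper(0,strength=50);f,_=force(5);print((f-f0).round(2))
fb=f0.copy();fb[2]=f[2]
t,l=close(y,fb,fast=.0049,step=.0005,stop=6.0,maxd=.017)
s=ctrl.sense();print(s["position"],s["time"])
E
```

```text
[-0.83 -0.03  0.69 -0.03  0.11 -0.02]
2.50 -1.08 0.66 -0.41 0.01
5.00 2.08 -0.07 -1.07 0.15
5.50 2.93 -0.23 -1.46 0.15
6.00 2.78 -0.42 -0.67 0.16
6.50 2.24 0.04 -1.32 0.14
7.00 2.24 0.03 -0.68 0.15
7.50 2.37 -0.22 -0.45 0.17
8.00 2.51 0.30 -0.62 0.15
8.50 2.48 -0.17 -0.58 0.14
9.00 2.31 -0.21 0.05 0.16
9.50 2.20 -0.72 -0.68 0.13
10.00 2.42 0.10 0.01 0.19
10.50 2.44 -0.29 0.40 0.15
11.00 2.91 -0.07 0.06 0.16
11.50 2.07 -0.28 -0.14 0.16
12.00 2.51 -0.50 0.47 0.17
12.50 2.63 -0.16 0.29 0.17
13.00 2.37 -0.50 0.20 0.17
13.50 2.87 -1.21 0.11 0.17
14.00 4.74 -0.84 -0.76 0.14
14.50 6.01 -1.38 -1.14 0.14
[0.68083573 0.07295592 0.05274022] 56.15
```

```bash
python3 - <<'E'
from h import *
import pickle
ctrl.command_gripper(.05)
p=ctrl.sense()["position"]
ctrl.move_straight([p[0],p[1],.13],v=.25)
ctrl.reach([.53,-.02,.16],down(.538+np.pi/2));ctrl.hold(.1)
c=ctrl.calibration("wrist");a,d=ctrl.capture("wrist");pickle.dump((c,a,d),open("w5.pkl","wb"))
cv2.imwrite("pics/w5.png",cv2.resize(a,(800,600),interpolation=cv2.INTER_CUBIC));print(ctrl.sense()["time"])
E
```

```text
57.8333
```

View pics/w5.png

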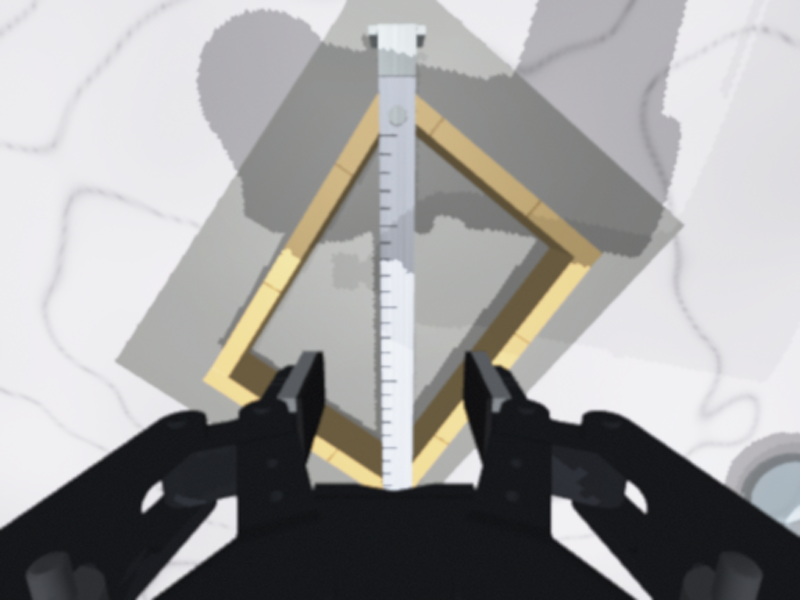

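The rivet is at (397,114.5), the same place as when diagonal 1 was measured and the peg was home. The rule is released and lying flat, so I'm handing in.

```bash
python3 - <<'E'
from h import *
print(ctrl.close_job(),ctrl.sense()["time"])
E
```

```text
the job is handed in; nothing more can be done
the job is handed in; nothing more can be done
```

I measured both diagonals and left the rule set and released across the longer one, near right to far left (about 15–16 mm longer); the job is handed in at about 58 s, with the peg seen home and the final jaw contact known only from the closing force, not seen.

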